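# Tip the iced biscuits off the tipping tray into the serving dish

## Task

Slide the white stoneware dish gently along the counter until it sits home against the two rubber buffers of the tipping-tray stand. Then press down on one of the tray's side flanges near its open mouth until the rubber rest bar under the mouth comes down lightly on the dish's rim (stoneware chips, so no leaning on it), and keep it resting there until every iced biscuit has slid into the dish. Ease the tray back to level under control, never letting it snap back, and do not touch the biscuits with the fingers or disturb anything else.

Things in the scene. Friction and masses are not known exactly. Their poses are not given: they have to be found in the camera images.
- stand: Steel stand of the tipping tray, fixed to the counter. Origin on the counter under the middle of the hinge axis; +x points to the tray's mouth and the dish, +y across the tray, z up. Base plate x -172 to 82, y -75 to 75 mm. Two upright black rubber buffers, 18 mm across, 42 mm high, at x 99, y +50 and -50 mm: the dish's round wall is stopped by both.
- dish_home (a point): Where the dish's origin lies when the dish touches both buffers: stand x 190 mm, y 0, on the counter. x, y, z axes as the stand's.
- dish: Loose straight-sided round white stoneware dish with a blue band, 0.7 to 1 kg, 190 mm outside diameter, 85 mm high, wall 8 mm thick, floor 8 mm. Origin: centre of its underside. Starts empty on the counter, 45 to 105 mm out from its home; its wall can be pinched from above or pushed. Its rim chips if the tray bears on it with more than 6 N.
- tray (a joint): Tilt of the tray (rad): 0 level at rest, positive mouth down, end stop 0.62. Its rest bar meets the rim of a dish at home somewhere from 0.33 to 0.52, as the bar is set. The tail is heavier: let go, it falls back to 0. Holding it tipped takes some 2 to 7 N down on the flange (its mass varies); any more goes into the rim, which does not give.
- tray_axis (a point): Middle of the hinge axis, 147 mm above the counter, on the stand. The axis runs along the stand's y; axes as the stand's. The tray is a stainless-steel trough 320 mm long (x -170 to 150 mm), 108 mm wide inside, sides 26 mm above its 3 mm floor, underside 6 mm above the axis.
- tray_flange (a point): On the tray: top of the flange on the stand's -y side, mid-width, 40 mm back from the mouth; with the tray level it is 110 mm in x, -67 mm in y, 35 mm up from tray_axis. It and its axes turn with the tray. Flange 20 mm wide (y -57 to -77 mm), 3 mm thick, along the whole side; its mirror image is on the +y side.
- tray_mouth (a point): On the tray: middle of the mouth's edge on top of the floor; level, 150 mm in x and 9 mm up from tray_axis. Across the underside, 24 to 52 mm back from the mouth, hangs a black rubber rest bar, its face 8 to 26 mm below the underside (thumb nuts; set differently each time).
- biscuit0: Loose iced ring biscuit (pink icing), 48 mm across, 13 mm thick, 20 g; lies flat on the tray at the start. Origin: centre of its underside, z up.
- biscuit1: Loose iced ring biscuit (yellow icing), 48 mm across, 13 mm thick, 20 g; lies flat on the tray at the start. Origin: centre of its underside, z up.
- biscuit2: Loose iced ring biscuit (blue icing), 48 mm across, 13 mm thick, 20 g; lies flat on the tray at the start. Origin: centre of its underside, z up.
- biscuit3: Loose iced ring biscuit (dark pink icing), 48 mm across, 13 mm thick, 20 g; lies flat on the tray at the start. Origin: centre of its underside, z up.
- biscuit4: Loose iced ring biscuit (cream icing), 48 mm across, 13 mm thick, 20 g; lies flat on the tray at the start. Origin: centre of its underside, z up.
- sprinkles_a: Loose pink sprinkle shaker, 44 mm across, 90 mm high; leave alone. Origin: centre of underside.
- sprinkles_b: Loose blue sprinkle shaker, 44 mm across, 90 mm high; leave alone. Origin: centre of underside.
- icing_bowl: Loose glass bowl of pink icing, 104 mm across, 50 mm high; leave alone. Origin: centre of underside.
- cutter: Loose steel ring biscuit cutter, 56 mm across, 26 mm high; leave alone. Origin: centre of underside.
- mug: Loose blue mug, 80 mm across, 95 mm high; leave alone. Origin: centre of underside.
Mind the look-alikes: they are no part of the job. What is shaped like the dish but orange or pink is not meant.

How it is judged:
By the outcome, as a careful person would: the job done as asked, in the order asked, and still so for the second after the job is handed in, with the robot touching nothing.
It also fails if it takes over 72 s, if anything falls off the work surface, if the arm or the gripper's body presses on something with over 40 N, if the wrist force passes 120 N, or if a joint passes its speed limit or range.

## Robot

A 6-joint arm with a two-finger parallel gripper is mounted at the origin on the work surface. World frame = base frame: x ahead of the robot, y to its left, z up, the work surface at z = 0. Lengths are in m, angles in degrees, forces in N, time in s.
With the tool pointing down it reaches from about 0.3 to 0.75 m from the base axis. Payload 8.5 kg.
Tool frame: the origin (TCP) lies at the very end of the fingers, on their centre line; the grasp point (between the pads) lies 19 mm behind it (env.hold_point_z is the distance from the TCP to the grasp point, in m); z points along the fingers, y is the line along which they close (so a half turn about z gives the same grasp; the last joint's range is limited). The gripper opens to 85 mm and grips with 20 to 120 N. Pads are 22 mm wide; open, the fingers measure 114 mm over their backs; the gripper's body (76 mm by 85 mm) begins 54 mm behind the grasp point. The pads swing forward as they close: fully open they stand 13 mm farther back than shut.
Start: joints at [52.58, 21.807, 74.336, -0, 83.858, -12.336], TCP at [0.233, 0.498, 0.231] pointing down, gripper open.
Joint ranges: [-178.18, 178.18], [-50.72, 133.34], [12.68, 142.11], [-81.47, 261.47], [9.98, 163.14], [-165.26, 165.26]. Speed limits (degrees/s): [136.94, 136.94, 180, 180, 180, 180].

## Interface

Orientations are given as a 3x3 rotation matrix whose columns are the frame's x, y, z axes.
In Python, from rig import env, optics gives the robot as it stands.
- The arm moves only by the shell command python3 -m jog 'ROWS' [OPENING] [FORCE]. ROWS is JSON, a list of rows, each an object with "linear": the shift along the tool's x, y, z in units of 40 mm (1.0 is 40 mm), a list of three; "roll": the turn about the tool's z in units of 5 degrees (1.0 is 5 degrees). A call has 1 to 12 rows; each row shifts and turns the commanded pose from where the row before left it, along the tool's axes as they then stand; what a row does not reach is not made up. A row lasts 1/12 s, in which the tool goes at most 41.7 mm and 7.16 degrees, less where a joint would pass 70% of its speed; a pose out of reach is approached as far as the arm can. A call is refused whole if a number of a shift passes 1 or a number of a turn 1, either way. A call with a gripper value outside its range is refused whole. OPENING is the opening, from -1 (shut) to 1 (fully open), set as the call begins (- or left out, the last holds). The fingers move at their own pace and stop on an object; FORCE is the grip in N (left out, the last holds). Time passes only in rows, so rows that do not move let the fingers close. It gives the time, the measured TCP pose, the force, the opening and the grip force at its end, in the units of the state.
- env.observe(): the state, without advancing time (a new reading comes with each control period).
- optics.get_image(name): name is "side" or "top" or "wrist"; returns the picture (400x640x3 uint8, red, green, blue); there is no depth.
- optics.calibration(name): a dict with "fov_y" (degrees; the focal length in pixels is half the picture's height over the tangent of half this angle, whatever the lens; pixels are square), "cx", "cy" (the principal point, pixels), "D" ([k1, k2, p1, p2, k3] as OpenCV has them; the pictures are not rectified), "T" (4x4, takes a point from camera to world coordinates). Camera axes: x right, y down, z forward; pixel columns grow to the right and rows downward; lengths in m; the calibration is good to about 2 mm. A picture is of the moment at which its call begins: read the wrist's pose just before it. calibration takes no time and is no camera call; for the wrist camera it gives the pose at the moment of the call.
- env.close_job(): hands the job in; it is judged then, once.
The state is a dict: "time_s": time; "q": joint angles; "qvel": joint speeds; "joint_efforts": joint torques, N m; "position": TCP position; "tool_rot": TCP orientation; "ft_force": force on the tool from outside, world axes, zero at the start; "wrist_torque": the same for the moment, N m; "grip_width": finger opening in m; "gripper_force": force on a finger pad.
Only numpy, scipy, OpenCV 4.12 (cv2) and the standard library are available. Lean on these libraries where they do the work, as an engineer would, in place of code of your own. Each camera call takes 0.05 s, during which the arm holds its last target. There are 200 camera calls.

## Working session

There is one attempt and no reset: what is moved stays moved. The work goes in short steps, Python scripts to look and compute and a shell command to move; the robot and the scene stay as the last step left them, time stands still between calls to the robot, and variables do not carry over. Pictures are saved under pics/ and viewed, at most 10 in all, crops included, and the job is handed in when it is done.

```bash
ls; mkdir -p pics
python3 - <<'E'
from rig import env, optics
import cv2
import numpy as np
for n in ("side","top"):
    im=optics.get_image(n); cv2.imwrite(f"pics/{n}0.png",im[:,:,::-1])
    c=optics.calibration(n); print(n,c["fov_y"],c["cx"],c["cy"],c["D"],np.round(c["T"],3).tolist())
s=env.observe(); print(s["time_s"],s["position"],np.round(s["tool_rot"],3).tolist(),s["ft_force"],s["grip_width"])
E
```

```text
pics
side 56.57277151684429 316.3701353116844 199.14894101482432 [-0.03576311  0.          0.          0.          0.        ] [[0.989, -0.065, 0.133, 0.327], [-0.148, -0.479, 0.865, -1.057], [0.007, -0.876, -0.483, 0.767], [0.0, 0.0, 0.0, 1.0]]
top 51.42303737422348 318.9731310422678 201.18962162288852 [0.02344182 0.         0.         0.         0.        ] [[0.054, -0.978, 0.201, 0.262], [-0.999, -0.052, 0.014, 0.061], [-0.003, -0.201, -0.98, 1.235], [0.0, 0.0, 0.0, 1.0]]
0.1 [0.23301275 0.49792807 0.23078717] [[-0.906, 0.424, -0.001], [0.424, 0.906, -0.001], [0.0, -0.001, -1.0]] [ 0.24544003  0.72660385 -0.07885345] 0.08554022057487339
```

View pics/top0.png

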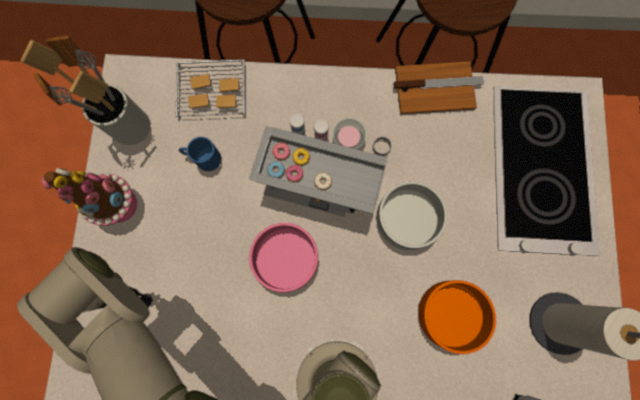

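View pics/side0.png

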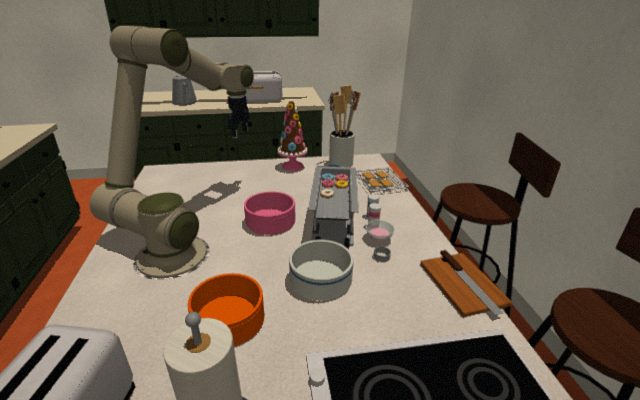

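The top view has the tray at about (318,170), its mouth facing right at about (378,190), and the white dish at (411,217). The pink dish is at (284,258) and the orange one at (458,317). The shakers, bowl and cutter are on the far side of the tray. I'll enlarge both views to measure.

```bash
python3 - <<'E'
import cv2, numpy as np
a=cv2.imread("pics/top0.png")[115:260,245:455]; b=cv2.imread("pics/side0.png")[155:305,270:420]
a=cv2.resize(a,None,fx=3.8,fy=3.8,interpolation=cv2.INTER_CUBIC); b=cv2.resize(b,None,fx=4,fy=4,interpolation=cv2.INTER_CUBIC)
cv2.imwrite("pics/topc.png",a); cv2.imwrite("pics/sidec.png",b)
E
cat > h.py <<'E'
import numpy as np, cv2
from rig import env, optics
def cam(n):
    c=optics.calibration(n); f=200/np.tan(np.radians(c["fov_y"]/2))
    return np.array([[f,0,c["cx"]],[0,f,c["cy"]],[0,0,1]]),np.array(c["D"],float),np.array(c["T"],float)
def rays(C,uv):
    K,D,T=C; p=cv2.undistortPoints(np.array(uv,float).reshape(-1,1,2),K,D)[:,0]
    d=np.c_[p,np.ones(len(p))]@T[:3,:3].T
    return T[:3,3],d/np.linalg.norm(d,axis=1)[:,None]
def plane(C,uv,z):
    o,d=rays(C,uv); return o+d*((z-o[2])/d[:,2])[:,None]
def tri(C1,u1,C2,u2):
    o1,d1=rays(C1,[u1]);o2,d2=rays(C2,[u2]);d1=d1[0];d2=d2[0]
    t=np.linalg.lstsq(np.c_[d1,-d2],o2-o1,rcond=None)[0]
    a=o1+t[0]*d1;b=o2+t[1]*d2
    return (a+b)/2,np.linalg.norm(a-b)
def proj(C,P):
    K,D,T=C; M=np.linalg.inv(T); return cv2.projectPoints(np.array(P,float).reshape(-1,3),cv2.Rodrigues(M[:3,:3])[0],M[:3,3],K,D)[0][:,0]
E
```

```text
(no output)
```

View pics/topc.png

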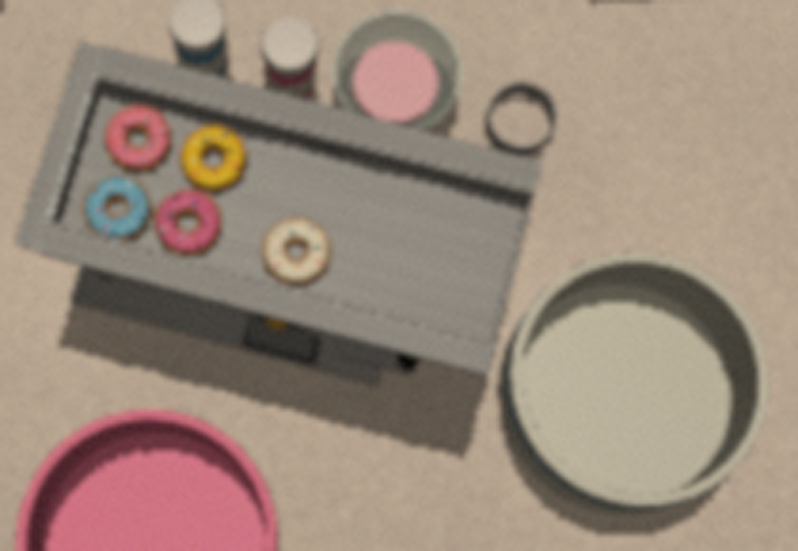

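View pics/sidec.png

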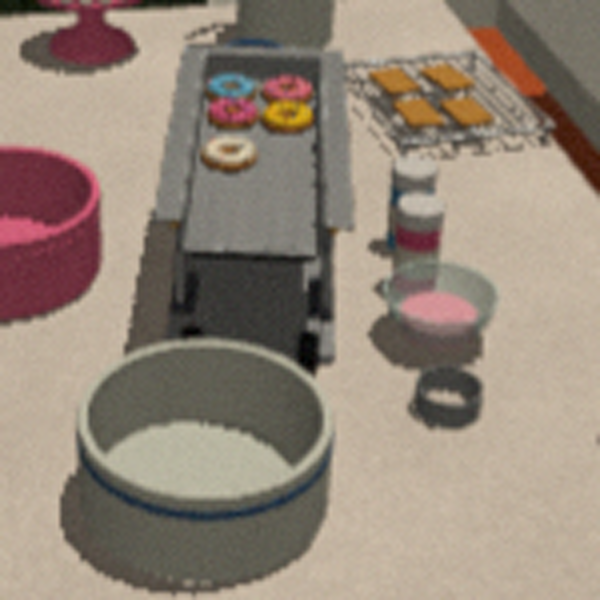

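Run:
```python
from h import *
T=cam("top");S=cam("side")
t=lambda u,v:(245+(u+.5)/3.8-.5,115+(v+.5)/3.8-.5); s=lambda u,v:(270+(u+.5)/4-.5,155+(v+.5)/4-.5)
names=["tail far","tail near","mouth far","mouth near"]
tp=[t(83,43),t(18,243),t(540,160),t(490,372)]; sp=[s(343,50),s(188,45),s(353,230),s(158,222)]
P=plane(T,tp,.182)
for n,a,b,p in zip(names,tp,sp,P): print(n,*[np.round(v,4) for v in tri(T,a,S,b)],p.round(4))
print([np.linalg.norm(P[i]-P[j]).round(4) for i,j in((0,1),(2,3),(0,2),(1,3))])
x=((P[2]+P[3])-(P[0]+P[1]))/2; x/=np.linalg.norm(x)
y=np.array([-x[1],x[0],0]); c=P.mean(0)  # center at stand x=-10
o=c+.010*x; o[2]=0
print("x",x,"yaw",np.degrees(np.arctan2(x[1],x[0])),"stand o",o,"home",o+.19*x,"flange",o+.11*x-.067*y,"mouth",o+.15*x)
R=plane(T,[t(637,257),t(762,375),t(630,507),t(507,385)],.085); print("dish top",R.round(4),(R[0]+R[2])/2,(R[1]+R[3])/2)
R2=plane(S,[s(78,425),s(333,425),s(205,340),s(205,517)],.085); print("dish side",R2.round(4),(R2[0]+R2[1])/2,(R2[2]+R2[3])/2)
print("rim centre tri",tri(T,t(634,381),S,s(205,423)))
# buffers
print("buffer tops",plane(T,[t(407,360)],.042),plane(S,[s(312,335),s(190,330)],.042))
h=o+.19*x; b=[o+.099*x+k*.05*y+[0,0,.042] for k in(1,-1)]
q=(proj(S,b)-[270,155])*4; print("pred buffers sidecrop",q, "topcrop",(proj(T,b)-[245,115])*3.8)
```

```text
tail far [0.6767 0.2276 0.1802] 0.0005 [0.6757 0.2273 0.182 ]
tail near [0.5292 0.261  0.1793] 0.0014 [0.5278 0.2605 0.182 ]
mouth far [ 0.6069 -0.0977  0.1759] 0.0032 [ 0.6066 -0.097   0.182 ]
mouth near [ 0.4564 -0.0672  0.1767] 0.0008 [ 0.4551 -0.0665  0.182 ]
[np.float64(0.1516), np.float64(0.1546), np.float64(0.3316), np.float64(0.335)]
x [-0.21289712 -0.97707462  0.        ] yaw -102.29218488094536 stand o [0.56416325 0.07129958 0.        ] home [ 0.5237128 -0.1143446  0.       ] flange [ 0.47528057 -0.02191452  0.        ] mouth [ 0.53222869 -0.07526162  0.        ]
dish top [[ 0.5663 -0.1856  0.085 ]
 [ 0.4814 -0.2781  0.085 ]
 [ 0.3789 -0.1822  0.085 ]
 [ 0.4638 -0.091   0.085 ]] [ 0.4725973  -0.18391303  0.085     ] [ 0.47261179 -0.18456557  0.085     ]
dish side [[ 0.3809 -0.1938  0.085 ]
 [ 0.5654 -0.2198  0.085 ]
 [ 0.4898 -0.1006  0.085 ]
 [ 0.4571 -0.3041  0.085 ]] [ 0.47319358 -0.20683594  0.085     ] [ 0.47343901 -0.20237889  0.085     ]
rim centre tri (array([ 0.47522276, -0.18727848,  0.07117515]), np.float64(0.0016762268798264082))
buffer tops [[ 0.48671013 -0.01954021  0.042     ]] [[ 0.591182   -0.04564744  0.042     ]
 [ 0.48976379 -0.02397845  0.042     ]]
pred buffers sidecrop [[308.89406828 327.04663643]
 [192.04316532 322.01302898]] topcrop [[431.92766858 227.44696365]
 [399.79384856 348.66932721]]
```

The tray's axis runs at a yaw of about -102°. The two views place the dish at about (0.473,-0.185) and its home at about (0.523,-0.118). Turning the tool by +12.8° lines its x and y axes up with the stand's (negated). I'll turn it that way and travel to above the dish's far wall.

```bash
python3 -m jog '[{"linear":[0,0,0],"roll":-0.64},{"linear":[0,0,0],"roll":-0.64},{"linear":[0,0,0],"roll":-0.64},{"linear":[0,0,0],"roll":-0.64},{"linear":[-0.45,-0.85,0],"roll":0},{"linear":[-0.45,-0.85,0],"roll":0},{"linear":[-0.45,-0.85,0],"roll":0},{"linear":[-0.45,-0.85,0],"roll":0},{"linear":[-0.45,-0.85,0],"roll":0},{"linear":[-0.45,-0.85,0],"roll":0},{"linear":[-0.45,-0.85,0],"roll":0},{"linear":[-0.45,-0.85,0],"roll":0}]'
python3 -m jog '[{"linear":[-0.45,-0.85,0],"roll":0},{"linear":[-0.45,-0.85,0],"roll":0},{"linear":[-0.45,-0.85,0],"roll":0},{"linear":[-0.45,-0.85,0],"roll":0},{"linear":[-0.45,-0.85,0],"roll":0},{"linear":[-0.45,-0.85,0],"roll":0},{"linear":[-0.45,-0.85,0],"roll":0},{"linear":[-0.45,-0.85,0],"roll":0},{"linear":[-0.45,-0.85,0],"roll":0},{"linear":[0,0,0],"roll":0},{"linear":[0,0,0],"roll":0}]'
python3 - <<'E'
from h import *
s=env.observe(); print(np.round(s["tool_rot"],3).tolist()); C=cam("wrist"); im=optics.get_image("wrist"); cv2.imwrite("pics/w1.png",im[:,:,::-1])
import pickle; pickle.dump(C,open("w1.pkl","wb")); print(C[2].round(3).tolist(),C[0],C[1])
E
```

```text
time_s: 1.1
position: [0.3158, 0.2, 0.2312]
tool_rot: [[-0.977, 0.212, -0.0], [0.212, 0.977, -0.0], [0.0, -0.0, -1.0]]
ft_force: [1.3, 0.3, -0.8]
grip_width: 0.0857
gripper_force: 0.0
time_s: 2.02
position: [0.4092, -0.1331, 0.2307]
tool_rot: [[-0.976, 0.216, -0.001], [0.216, 0.976, 0.001], [0.001, 0.001, -1.0]]
ft_force: [-0.2, -0.1, 0.2]
grip_width: 0.0857
gripper_force: 0.0
[[-0.976, 0.216, -0.001], [0.216, 0.976, 0.001], [0.001, 0.001, -1.0]]
[[0.216, 0.941, 0.259, 0.342], [0.976, -0.208, -0.058, -0.118], [-0.001, 0.266, -0.964, 0.373], [0.0, 0.0, 0.0, 1.0]] [[341.30676027   0.         318.20464866]
 [  0.         341.30676027 196.20409943]
 [  0.           0.           1.        ]] [-0.0115811  0.         0.         0.         0.       ]
```

View pics/w1.png

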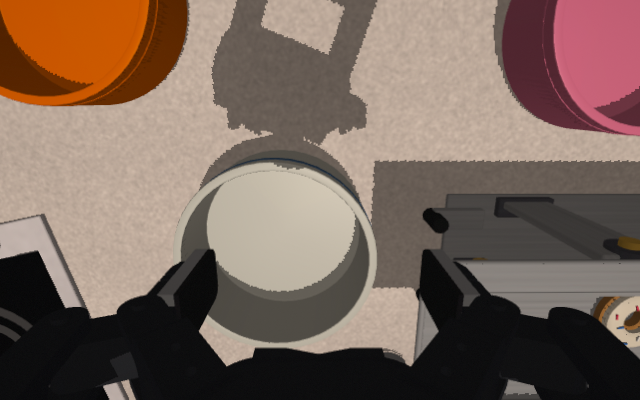

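The wrist view shows the dish's rim spanning columns 174 to 377 and rows 160 to 345. The near buffer is at about (437,220), the base-plate edge at column 446, and the tray's mouth edge at column 416.

Run:
```python
from h import *; import pickle
W=pickle.load(open("w1.pkl","rb")); T=cam("top")
R=plane(W,[(174,252),(377,252),(278,162),(278,345)],.085); print(R.round(4),(R[0]+R[1])/2,(R[2]+R[3])/2)
xs=np.array([-.213,-.977,0]); ys=np.array([.977,-.213,0])
b=plane(W,[(440,223),(432,213)],.042); print("buf top/base",b, plane(W,[(433,213)],0))
m=plane(W,[(418,262),(416,320)],.179); print("mouth flange corner z.182",m, "proj xs",m@xs,"dish",R@xs)
pl=plane(W,[(446,196)],.005); print("plate corner",pl,pl@xs)
im=cv2.cvtColor(cv2.imread("pics/w1.png"),cv2.COLOR_BGR2GRAY); np.set_printoptions(linewidth=200)
print(im[200:236:3,418:456:2])
o=np.array([.563,.066,0]);print("o@xs",o@xs,"pred buffer",proj(W,[o+.099*xs-.05*ys+[0,0,z] for z in(0,.042)]), "o@ys",o@ys)
# rim height from two views: rim centre
for z in(.075,.08,.085,.09):
  a=plane(W,[(174,252),(377,252)],z); print(z,np.linalg.norm(a[0]-a[1]))
```

```text
[[ 0.4432 -0.2764  0.085 ]
 [ 0.4832 -0.0945  0.085 ]
 [ 0.3829 -0.1625  0.085 ]
 [ 0.5614 -0.2079  0.085 ]] [ 0.46317599 -0.18543348  0.085     ] [ 0.4721506  -0.18523606  0.085     ]
buf top/base [[ 0.4862871  -0.02203     0.042     ]
 [ 0.47373467 -0.02869411  0.042     ]] [[ 0.49065603 -0.01618302  0.        ]]
mouth flange corner z.182 [[ 0.44941322 -0.07847837  0.179     ]
 [ 0.49058364 -0.08552156  0.179     ]] proj xs [-0.01905165 -0.02093975] dish [ 0.17565084 -0.01062679  0.07723498  0.08358012]
plate corner [[ 0.47189823 -0.00074966  0.005     ]] [-0.0997819]
[[ 94  93  90  94  98  94  93  95  94  95  96  96  93  92  59  67  72  71  71]
 [ 93  92  94  94  94  94  93  96  95  93  93  92  92  93  55  69  72  72  71]
 [ 95  93  95  94  94  95  92  92  93  91  95  97  94  88  57  69  71  71  71]
 [ 95  93  92  91  33   9  10  35  55  57  57  57  57  57  57  58  58  58  58]
 [ 97  95  83   8  12   9  10  10  13  44  60  68  70  71  70  71  70  70  70]
 [101  96  65  10  12  11  11  11  10  12   9  10  49  69  68  69  69  69  68]
 [ 94  92  79   9   9  11  10   8  10  12  12  12  13  16  65  71  70  71  70]
 [ 95  99  97  87  24  11  10  11  12  15  13  15  13  15  13  54  68  69  68]
 [ 95  95  93  93  93  47   9   9  14  14  14  15  14  14  14  31  69  69  69]
 [ 95  95  93  93  96  92  66  12  12  14  15  14  14  14  15  44  67  67  68]
 [100  95  93  95  95  92  93  88  25  13  13  12  14  14  36  66  69  70  70]
 [ 99  98  95  97  98  96  96  98  97  83  65  59  50  58  70  71  70  71  70]]
o@xs -0.18440099999999998 pred buffer [[429.91227447 215.63311353]
 [442.68226076 228.65029598]] o@ys 0.5359929999999999
0.075 0.19276164304334564
0.08 0.18952455857027045
0.085 0.18628747409719523
0.09 0.1830503896241201
```

The buffers and plate edge give a stand origin of xs=-0.183, ys=0.534. The dish centre is at xs≈0.082, ys≈0.501. I'll go over its far wall, descend and pinch gently.

```bash
python3 -m jog '[{"linear":[-0.455,-0.8125,0],"roll":0},{"linear":[-0.455,-0.8125,0],"roll":0},{"linear":[-0.455,-0.8125,0],"roll":0},{"linear":[-0.455,-0.8125,0],"roll":0},{"linear":[0,0,0.6],"roll":0},{"linear":[0,0,0.7],"roll":0},{"linear":[0,0,0.7],"roll":0},{"linear":[0,0,0.6],"roll":0},{"linear":[0,0,0],"roll":0},{"linear":[0,0,0],"roll":0}]' 1 20
python3 - <<'E'
from h import *
s=env.observe(); p=s["position"]; C=cam("wrist"); im=optics.get_image("wrist"); cv2.imwrite("pics/w2.png",im[:,:,::-1])
xs=np.array([-.213,-.977,0]); ys=np.array([.977,-.213,0]); print(p@xs,p@ys)
E
```

```text
time_s: 2.9
position: [0.4527, -0.2729, 0.1274]
tool_rot: [[-0.977, 0.211, -0.001], [0.211, 0.977, 0.001], [0.002, 0.001, -1.0]]
ft_force: [0.9, -0.5, 0.4]
grip_width: 0.0857
gripper_force: 0.0
0.17023602894825154 0.5004059109434087
```

View pics/w2.png

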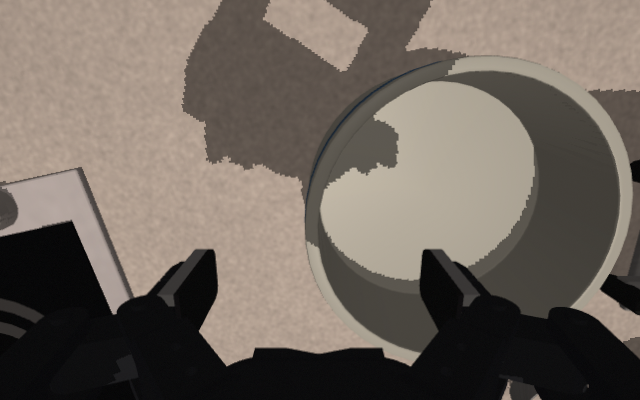

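Run:
```python
from h import *
C=cam("wrist"); p=env.observe()["position"]
xs=np.array([-.213,-.977,0]); ys=np.array([.977,-.213,0])
print(proj(C,[[p[0],p[1],z] for z in(.085,.05)]))
im=cv2.imread("pics/w2.png")
# rim outer points: fit circle on plane z=.085
uv=[(306,215),(306,240),(325,310),(352,340),(490,55),(560,70),(600,100),(630,160),(633,190)]
R=plane(C,uv,.085); a=np.c_[2*R[:,:2],np.ones(len(R))]; s=np.linalg.lstsq(a,(R[:,:2]**2).sum(1),rcond=None)[0]
c=s[:2]; print("c",c,"r",np.sqrt(s[2]+c@c),"xs,ys",c@xs[:2],c@ys[:2])
```

```text
[[318.48219879 224.741433  ]
 [318.53342284 206.71183789]]
c [ 0.47712613 -0.18978143] r 0.09629724001555845 xs,ys 0.08378859468957486 0.5065756775600267
```

The rim is between the fingers, with the circle fit centred at xs .084, ys .506. I'll correct by 4 mm each way, descend to z 0.05 and close at 20 N.

```bash
python3 -m jog '[{"linear":[-0.1,-0.1,0.4],"roll":0},{"linear":[0,0,0.5],"roll":0},{"linear":[0,0,0.5],"roll":0},{"linear":[0,0,0.5],"roll":0},{"linear":[0,0,0],"roll":0},{"linear":[0,0,0],"roll":0}]' 1 20
python3 -m jog '[{"linear":[0,0,0],"roll":0},{"linear":[0,0,0],"roll":0},{"linear":[0,0,0],"roll":0},{"linear":[0,0,0],"roll":0},{"linear":[0,0,0],"roll":0},{"linear":[0,0,0],"roll":0},{"linear":[0,0,0],"roll":0},{"linear":[0,0,0],"roll":0}]' -1 20
```

```text
time_s: 3.45
position: [0.4563, -0.2791, 0.0526]
tool_rot: [[-0.977, 0.212, 0.001], [0.212, 0.977, -0.001], [-0.001, -0.001, -1.0]]
ft_force: [0.1, 0.8, 0.7]
grip_width: 0.0855
gripper_force: 0.0
time_s: 4.12
position: [0.4558, -0.2787, 0.0516]
tool_rot: [[-0.977, 0.212, 0.0], [0.212, 0.977, 0.0], [-0.0, 0.0, -1.0]]
ft_force: [-0.6, 3.3, 5.2]
grip_width: 0.0091
gripper_force: 20.7
```

The wall is gripped, 9 mm wide at 20 N. I'll slide the dish gently toward home, lateral first.

```bash
python3 -m jog '[{"linear":[-0.07,0.1,0],"roll":0},{"linear":[-0.07,0.1,0],"roll":0},{"linear":[-0.07,0.1,0],"roll":0},{"linear":[-0.07,0.1,0],"roll":0},{"linear":[-0.07,0.1,0],"roll":0},{"linear":[-0.07,0.1,0],"roll":0},{"linear":[-0.07,0.1,0],"roll":0},{"linear":[-0.07,0.1,0],"roll":0},{"linear":[-0.07,0.1,0],"roll":0},{"linear":[-0.07,0.1,0],"roll":0},{"linear":[0,0.1,0],"roll":0},{"linear":[0,0.1,0],"roll":0}]'
python3 -m jog '[{"linear":[0,0,0],"roll":0},{"linear":[0,0,0],"roll":0}]'
python3 - <<'E'
from h import *
xs=np.array([-.213,-.977,0]); ys=np.array([.977,-.213,0]);p=env.observe()["position"]; print(p@xs,p@ys)
im=optics.get_image("top"); cv2.imwrite("pics/top2.png",cv2.resize(im[115:260,245:455,::-1],None,fx=3.8,fy=3.8,interpolation=cv2.INTER_CUBIC))
E
```

```text
time_s: 5.12
position: [0.4934, -0.2394, 0.0516]
tool_rot: [[-0.977, 0.213, 0.0], [0.213, 0.977, -0.003], [-0.001, -0.003, -1.0]]
ft_force: [-2.0, -6.8, 1.5]
grip_width: 0.0085
gripper_force: 20.6
time_s: 5.28
position: [0.4935, -0.2387, 0.0516]
tool_rot: [[-0.977, 0.213, 0.001], [0.213, 0.977, -0.001], [-0.001, -0.001, -1.0]]
ft_force: [-0.5, -2.4, 3.9]
grip_width: 0.0087
gripper_force: 20.4
0.12807136670239427 0.5330216463751789
```

View pics/top2.png

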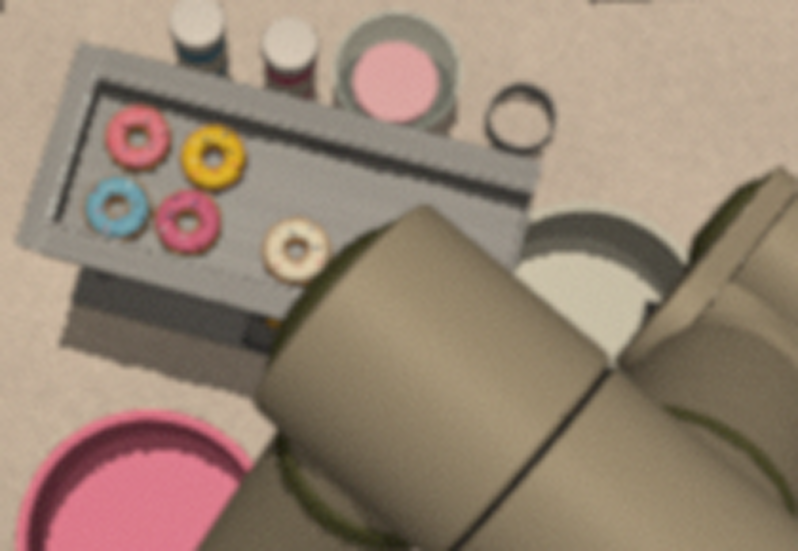

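The dish is moving with the grip and clear of the cutter. About 30 mm remain, so I'll creep in and watch the force.

```bash
python3 -m jog '[{"linear":[0,0.06,0],"roll":0},{"linear":[0,0.06,0],"roll":0},{"linear":[0,0.06,0],"roll":0},{"linear":[0,0.06,0],"roll":0},{"linear":[0,0.06,0],"roll":0},{"linear":[0,0.06,0],"roll":0},{"linear":[0,0.06,0],"roll":0},{"linear":[0,0.06,0],"roll":0},{"linear":[0,0.06,0],"roll":0},{"linear":[0,0.06,0],"roll":0}]'
python3 -m jog '[{"linear":[0,0.04,0],"roll":0},{"linear":[0,0.04,0],"roll":0}]'
python3 -m jog '[{"linear":[0,0.04,0],"roll":0},{"linear":[0,0.04,0],"roll":0}]'
```

```text
time_s: 6.17
position: [0.4986, -0.2158, 0.0516]
tool_rot: [[-0.977, 0.213, 0.001], [0.213, 0.977, -0.002], [-0.001, -0.002, -1.0]]
ft_force: [-1.2, -7.5, 3.1]
grip_width: 0.0088
gripper_force: 19.8
time_s: 6.33
position: [0.4993, -0.2127, 0.0516]
tool_rot: [[-0.977, 0.213, 0.001], [0.213, 0.977, -0.002], [-0.001, -0.002, -1.0]]
ft_force: [-0.9, -6.3, 2.9]
grip_width: 0.0088
gripper_force: 19.8
time_s: 6.5
position: [0.5004, -0.2107, 0.0518]
tool_rot: [[-0.977, 0.213, 0.002], [0.213, 0.977, -0.005], [-0.003, -0.004, -1.0]]
ft_force: [-0.6, -17.5, 1.5]
grip_width: 0.0084
gripper_force: 20.8
```

Contact with the buffers: 17 N, and the pose matches the estimated home to about 1 mm. I'll loosen the grip so the dish can centre itself, then push lightly with the outer finger to seat it on both buffers.

```bash
python3 -m jog '[{"linear":[0,-0.03,0],"roll":0},{"linear":[0,0,0],"roll":0},{"linear":[0,0,0],"roll":0},{"linear":[0,0,0],"roll":0},{"linear":[0,0,0],"roll":0},{"linear":[0,0,0],"roll":0}]' -0.3 20
python3 -m jog '[{"linear":[0,0.06,0],"roll":0},{"linear":[0,0.06,0],"roll":0},{"linear":[0,0.06,0],"roll":0},{"linear":[0,0.04,0],"roll":0},{"linear":[0,0.0,0],"roll":0}]'
python3 -m jog '[{"linear":[0,0.04,0],"roll":0},{"linear":[0,0.04,0],"roll":0}]'
```

```text
time_s: 7.0
position: [0.4994, -0.2094, 0.0512]
tool_rot: [[-0.977, 0.213, -0.0], [0.213, 0.977, 0.0], [0.0, 0.0, -1.0]]
ft_force: [-0.3, 0.6, 1.2]
grip_width: 0.0296
gripper_force: 0.0
time_s: 7.42
position: [0.5014, -0.2007, 0.0513]
tool_rot: [[-0.977, 0.212, -0.0], [0.212, 0.977, -0.0], [0.0, -0.0, -1.0]]
ft_force: [0.0, -0.2, -0.2]
grip_width: 0.0301
gripper_force: 0.0
time_s: 7.58
position: [0.5024, -0.2002, 0.0518]
tool_rot: [[-0.977, 0.212, 0.001], [0.212, 0.977, -0.005], [-0.002, -0.005, -1.0]]
ft_force: [-5.5, -18.7, -0.2]
grip_width: 0.0296
gripper_force: 9.7
```

The push force is almost purely along the stand's axis, so the dish is seated. I'll back off, lift, shut the fingers and look.

```bash
python3 -m jog '[{"linear":[0,-0.14,0],"roll":0},{"linear":[0,-0.18,0],"roll":0},{"linear":[0,0,0],"roll":0},{"linear":[0,0,-0.5],"roll":0},{"linear":[0,0,-0.8],"roll":0},{"linear":[0,0,-0.8],"roll":0},{"linear":[0,0,-0.8],"roll":0},{"linear":[0,0,-0.8],"roll":0},{"linear":[0,0,-0.8],"roll":0}]'
python3 -m jog '[{"linear":[0.7,0.5,0],"roll":0},{"linear":[0.7,0.5,0],"roll":0},{"linear":[0.7,0.5,0],"roll":0},{"linear":[0.4,0,0],"roll":0},{"linear":[0,0,0],"roll":0},{"linear":[0,0,0],"roll":0},{"linear":[0,0,0],"roll":0}]' -1
python3 - <<'E'
from h import *; import pickle
C=cam("wrist"); im=optics.get_image("wrist"); cv2.imwrite("pics/w3.png",im[:,:,::-1]); pickle.dump(C,open("w3.pkl","wb"))
E
```

```text
time_s: 8.33
position: [0.499, -0.2099, 0.2329]
tool_rot: [[-0.977, 0.213, -0.0], [0.213, 0.977, 0.001], [0.0, 0.001, -1.0]]
ft_force: [0.9, -0.0, 0.0]
grip_width: 0.0298
gripper_force: 0.0
time_s: 8.92
position: [0.4151, -0.131, 0.2314]
tool_rot: [[-0.977, 0.213, 0.001], [0.213, 0.977, -0.0], [-0.001, -0.0, -1.0]]
ft_force: [0.1, -0.4, -0.5]
grip_width: 0.0003
gripper_force: 0.0
```

View pics/w3.png

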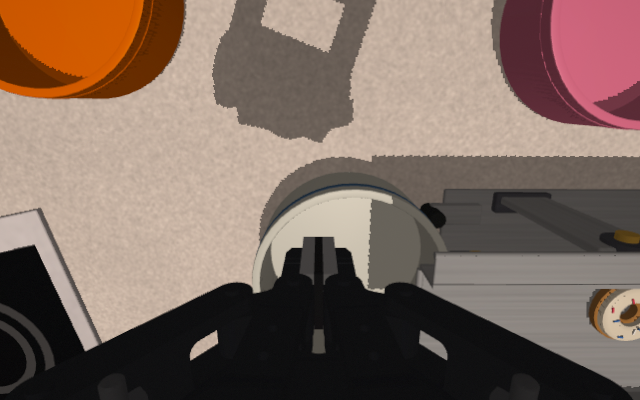

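The dish wall now meets the near buffer at (433,215). The flange's mouth corner is at (435,253), and the flange spans rows 253 to 284.

Run:
```python
from h import *; import pickle
W=pickle.load(open("w3.pkl","rb")); xs=np.array([-.213,-.977,0]); ys=np.array([.977,-.213,0])
F=plane(W,[(435,253),(435,284),(580,254),(560,285)],.182); print(F.round(4),F@xs,F@ys)
uv=[(253,280),(258,255),(275,228),(300,206),(350,188),(400,196),(425,218)]
R=plane(W,uv,.085); a=np.c_[2*R[:,:2],np.ones(len(R))]; s=np.linalg.lstsq(a,(R[:,:2]**2).sum(1),rcond=None)[0]
c=s[:2]; print("c",c,"r",np.sqrt(s[2]+c@c),"xs,ys",c@xs[:2],c@ys[:2])
p=env.observe()["position"]; print("tcp",p@xs,p@ys)
```

```text
[[ 0.4503 -0.0658  0.182 ]
 [ 0.4715 -0.0684  0.182 ]
 [ 0.4702  0.0215  0.182 ]
 [ 0.4893  0.0088  0.182 ]] [-0.03161192 -0.03358253 -0.12114442 -0.11283647] [0.45399967 0.47518888 0.45484644 0.47613547]
c [ 0.51833971 -0.12008596] r 0.09341909804954579 xs,ys 0.006917623604708614 0.5319962100984034
tcp 0.039613954152543526 0.43355279768561933
```

The dish is home at (0.007,0.532), and the flange centre is at ys .465 with the mouth edge at xs -.0325. I'll move over the flange point and touch down slowly.

```bash
python3 -m jog '[{"linear":[-0.185,0.685,0],"roll":0},{"linear":[-0.185,0.685,0],"roll":0},{"linear":[-0.185,0.685,0],"roll":0},{"linear":[-0.185,0.685,0],"roll":0},{"linear":[0,0,0],"roll":0},{"linear":[0,0,0.4],"roll":0},{"linear":[0,0,0.4],"roll":0},{"linear":[0,0,0.1],"roll":0},{"linear":[0,0,0],"roll":0},{"linear":[0,0,0],"roll":0},{"linear":[0,0,0],"roll":0}]'
python3 -m jog '[{"linear":[0,0,0.05],"roll":0},{"linear":[0,0,0.05],"roll":0},{"linear":[0,0,0.05],"roll":0},{"linear":[0,0,0.05],"roll":0}]'
python3 -m jog '[{"linear":[0,0,0.05],"roll":0},{"linear":[0,0,0.05],"roll":0},{"linear":[0,0,0.05],"roll":0},{"linear":[0,0,0.05],"roll":0},{"linear":[0,0,0.05],"roll":0}]'
python3 - <<'E'
from h import *
xs=np.array([-.213,-.977,0]); ys=np.array([.977,-.213,0]);p=env.observe()["position"]; print(p@xs,p@ys)
E
```

```text
time_s: 9.88
position: [0.4672, -0.0301, 0.1961]
tool_rot: [[-0.977, 0.213, 0.001], [0.213, 0.977, -0.0], [-0.001, -0.0, -1.0]]
ft_force: [-0.1, -0.6, 0.7]
grip_width: -0.0
gripper_force: 0.0
time_s: 10.22
position: [0.4666, -0.0297, 0.1873]
tool_rot: [[-0.977, 0.213, 0.0], [0.213, 0.977, -0.0], [-0.0, -0.0, -1.0]]
ft_force: [0.3, -1.1, 0.6]
grip_width: 0.0
gripper_force: 0.0
time_s: 10.63
position: [0.4669, -0.0301, 0.1776]
tool_rot: [[-0.977, 0.213, 0.001], [0.213, 0.977, -0.001], [-0.001, -0.001, -1.0]]
ft_force: [-1.5, -3.6, 5.0]
grip_width: 0.0003
gripper_force: 2.7
-0.07002725141234853 0.46253789348664975
```

Touchdown at about 5 N with the tray starting to tip. I'll press on to z≈0.153, short of the earliest possible contact.

```bash
python3 -m jog '[{"linear":[0,0,0.05],"roll":0},{"linear":[0,0,0.05],"roll":0},{"linear":[0,0,0.05],"roll":0},{"linear":[0,0,0.05],"roll":0},{"linear":[0,0,0.05],"roll":0},{"linear":[0,0,0.05],"roll":0}]'
python3 -m jog '[{"linear":[0,0,0.05],"roll":0},{"linear":[0,0,0.05],"roll":0},{"linear":[0,0,0.05],"roll":0},{"linear":[0,0,0.05],"roll":0},{"linear":[0,0,0.04],"roll":0},{"linear":[0,0,0.03],"roll":0},{"linear":[0,0,0],"roll":0},{"linear":[0,0,0],"roll":0}]'
```

```text
time_s: 11.13
position: [0.467, -0.0301, 0.1656]
tool_rot: [[-0.977, 0.213, 0.001], [0.213, 0.977, -0.001], [-0.001, -0.001, -1.0]]
ft_force: [-0.4, -3.9, 5.5]
grip_width: 0.0
gripper_force: 2.7
time_s: 11.8
position: [0.4666, -0.0296, 0.1544]
tool_rot: [[-0.977, 0.213, -0.0], [0.213, 0.977, 0.0], [0.0, 0.0, -1.0]]
ft_force: [-0.2, -4.4, 3.7]
grip_width: -0.0001
gripper_force: 2.3
```

```bash
cat > chk.py <<'E'
import sys; from rig import env
s=env.observe(); f=s["ft_force"]; print(round(s["time_s"],2),round(s["position"][2],4),f.round(1)); sys.exit(f[2]>float(sys.argv[1]))
E
J="python3 -m jog"; python3 -m jog '[{"linear":[0,0,0],"roll":0}]' >/dev/null; python3 chk.py 99
python3 -m jog '[{"linear":[0,0,0],"roll":0}]' >/dev/null; python3 chk.py 99
python3 -m jog '[{"linear":[0,0,0],"roll":0}]' >/dev/null; python3 chk.py 99
```

```text
11.88 0.1545 [ 0.5 -2.9  4.2]
11.97 0.1546 [ 0.2 -3.5  3.8]
12.05 0.1546 [-0.1 -3.6  2.9]False
False
False
```

```bash
sed -i 's/sys.exit(f/sys.exit(int(f/; s/argv\[1\]))/argv[1])))/' chk.py; c(){ python3 chk.py $1; }
python3 -m jog '[{"linear":[0,0,0.02],"roll":0},{"linear":[0,0,0.02],"roll":0},{"linear":[0,0,0.02],"roll":0},{"linear":[0,0,0.02],"roll":0}]' >/dev/null && c 6 &&
python3 -m jog '[{"linear":[0,0,0.01],"roll":0},{"linear":[0,0,0.01],"roll":0}]' >/dev/null && c 6 &&
python3 -m jog '[{"linear":[0,0,0.01],"roll":0},{"linear":[0,0,0.01],"roll":0}]' >/dev/null && c 6 &&
python3 -m jog '[{"linear":[0,0,0.012],"roll":0}]' >/dev/null && c 6 &&
python3 -m jog '[{"linear":[0,0,0.012],"roll":0}]' >/dev/null && c 6 &&
python3 -m jog '[{"linear":[0,0,0.012],"roll":0}]' >/dev/null && c 6 &&
python3 -m jog '[{"linear":[0,0,0.012],"roll":0}]' >/dev/null && c 6 &&
python3 -m jog '[{"linear":[0,0,0.012],"roll":0}]' >/dev/null && c 6 &&
python3 -m jog '[{"linear":[0,0,0.012],"roll":0}]' >/dev/null && c 6 &&
python3 -m jog '[{"linear":[0,0,0.012],"roll":0}]' >/dev/null && c 6 &&
python3 -m jog '[{"linear":[0,0,0.012],"roll":0}]' >/dev/null && c 6 &&
python3 -m jog '[{"linear":[0,0,0.012],"roll":0}]' >/dev/null && c 6 &&
python3 -m jog '[{"linear":[0,0,0.012],"roll":0}]' >/dev/null && c 6 &&
python3 -m jog '[{"linear":[0,0,0.012],"roll":0}]' >/dev/null && c 6 &&
python3 -m jog '[{"linear":[0,0,0.012],"roll":0}]' >/dev/null && c 6 &&
python3 -m jog '[{"linear":[0,0,0.012],"roll":0}]' >/dev/null && c 6 &&
python3 -m jog '[{"linear":[0,0,0.012],"roll":0}]' >/dev/null && c 6 &&
python3 -m jog '[{"linear":[0,0,0.012],"roll":0}]' >/dev/null && c 6 &&
python3 -m jog '[{"linear":[0,0,0.012],"roll":0}]' >/dev/null && c 6
```

```text
12.38 0.1512 [-1.2 -3.6  4.5]
12.55 0.1504 [-0.8 -3.1  4.3]
12.72 0.1497 [-0.5 -4.   3.7]
12.8 0.1492 [-1.2 -3.5  3.8]
12.88 0.1487 [-0.6 -4.8  4.3]
12.97 0.1482 [-0.6 -4.8  4.6]
13.05 0.1477 [-0.8 -4.2  3.4]
13.13 0.1472 [-1.  -4.   4.4]
13.22 0.1467 [-0.9 -3.9  2.9]
13.3 0.1463 [-1.3 -3.9  3.1]
13.38 0.1458 [-0.4 -4.   3.7]
13.47 0.1453 [-0.7 -4.   3. ]
13.55 0.1448 [-1.1 -3.7  3.6]
13.63 0.1444 [-1.3 -3.8  2.4]
13.72 0.1439 [-0.3 -3.8  2.6]
13.8 0.1434 [ 0.  -2.3  2.2]
13.88 0.1429 [-1.  -2.9  3.4]
13.97 0.1424 [-1.9 -2.7  2.6]
14.05 0.1419 [-1.1 -2.1  2.4]
```

Still swinging freely, and the force is dropping as the biscuits slide. I'll continue with a tighter guard.

```bash
c(){ python3 chk.py $1; }
python3 -m jog '[{"linear":[0,0,0.012],"roll":0}]' >/dev/null && c 4.7 &&
python3 -m jog '[{"linear":[0,0,0.012],"roll":0}]' >/dev/null && c 4.7 &&
python3 -m jog '[{"linear":[0,0,0.012],"roll":0}]' >/dev/null && c 4.7 &&
python3 -m jog '[{"linear":[0,0,0.012],"roll":0}]' >/dev/null && c 4.7 &&
python3 -m jog '[{"linear":[0,0,0.012],"roll":0}]' >/dev/null && c 4.7 &&
python3 -m jog '[{"linear":[0,0,0.012],"roll":0}]' >/dev/null && c 4.7 &&
python3 -m jog '[{"linear":[0,0,0.012],"roll":0}]' >/dev/null && c 4.7 &&
python3 -m jog '[{"linear":[0,0,0.012],"roll":0}]' >/dev/null && c 4.7 &&
python3 -m jog '[{"linear":[0,0,0.012],"roll":0}]' >/dev/null && c 4.7 &&
python3 -m jog '[{"linear":[0,0,0.012],"roll":0}]' >/dev/null && c 4.7 &&
python3 -m jog '[{"linear":[0,0,0.012],"roll":0}]' >/dev/null && c 4.7 &&
python3 -m jog '[{"linear":[0,0,0.012],"roll":0}]' >/dev/null && c 4.7 &&
python3 -m jog '[{"linear":[0,0,0.012],"roll":0}]' >/dev/null && c 4.7 &&
python3 -m jog '[{"linear":[0,0,0.012],"roll":0}]' >/dev/null && c 4.7 &&
python3 -m jog '[{"linear":[0,0,0.012],"roll":0}]' >/dev/null && c 4.7 &&
python3 -m jog '[{"linear":[0,0,0.012],"roll":0}]' >/dev/null && c 4.7 &&
python3 -m jog '[{"linear":[0,0,0.012],"roll":0}]' >/dev/null && c 4.7 &&
python3 -m jog '[{"linear":[0,0,0.012],"roll":0}]' >/dev/null && c 4.7 &&
python3 -m jog '[{"linear":[0,0,0.012],"roll":0}]' >/dev/null && c 4.7 &&
python3 -m jog '[{"linear":[0,0,0.012],"roll":0}]' >/dev/null && c 4.7
```

```text
14.13 0.1415 [ 0.5 -1.7  2.7]
14.22 0.141 [-0.8 -2.   3.4]
14.3 0.1406 [-1.  -1.7  6. ]
```

```bash
c(){ python3 chk.py $1; }
python3 -m jog '[{"linear":[0,0,0],"roll":0}]' >/dev/null ; c 99
python3 -m jog '[{"linear":[0,0,0],"roll":0}]' >/dev/null ; c 99
python3 -m jog '[{"linear":[0,0,0],"roll":0}]' >/dev/null ; c 99
python3 -m jog '[{"linear":[0,0,0],"roll":0}]' >/dev/null ; c 99
python3 - <<'E'
from h import *
im=optics.get_image("side"); a=cv2.resize(im[155:305,270:420,::-1],None,fx=4,fy=4,interpolation=cv2.INTER_CUBIC); cv2.imwrite("pics/side4.png",a)
E
```

```text
14.38 0.1407 [-1.3 -1.3  5. ]
14.47 0.1407 [ 0.1 -0.9  4.2]
14.55 0.1407 [-0.8 -1.1  4.5]
14.63 0.1407 [-0.7 -1.3  4. ]
```

View pics/side4.png

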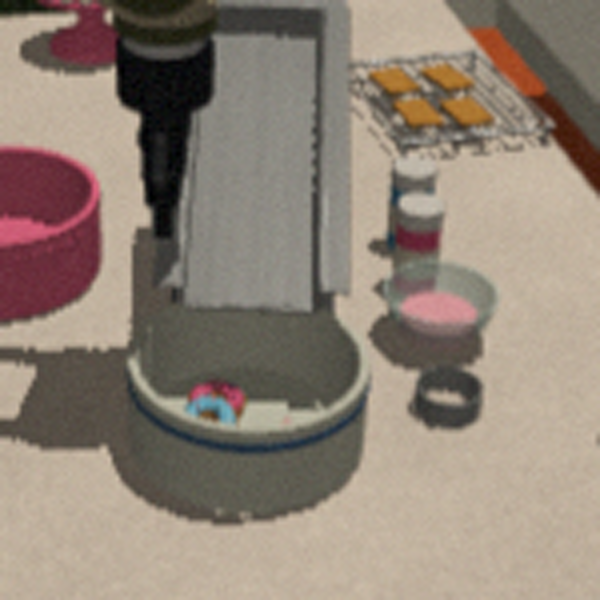

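The tray is empty and the dish is still home, with biscuits visible in it at about (215,400). I need to confirm the bar is actually on the rim, so I'll probe with tiny steps.

```bash
c(){ python3 chk.py $1; }
python3 -m jog '[{"linear":[0,0,0.008],"roll":0},{"linear":[0,0,0],"roll":0}]' >/dev/null ; c 5.8 &&
python3 -m jog '[{"linear":[0,0,0],"roll":0}]' >/dev/null ; c 5.8 &&
python3 -m jog '[{"linear":[0,0,0.008],"roll":0},{"linear":[0,0,0],"roll":0}]' >/dev/null && c 5.8 &&
python3 -m jog '[{"linear":[0,0,0],"roll":0}]' >/dev/null ; c 5.8 &&
python3 -m jog '[{"linear":[0,0,0.008],"roll":0},{"linear":[0,0,0],"roll":0}]' >/dev/null && c 5.8 &&
python3 -m jog '[{"linear":[0,0,0],"roll":0}]' >/dev/null ; c 5.8
```

```text
14.85 0.1405 [-1.8 -1.2  6.9]
14.85 0.1405 [-1.8 -1.2  6.9]
14.85 0.1405 [-1.8 -1.2  6.9]
14.85 0.1405 [-1.8 -1.2  6.9]
```

The force rises with almost no motion, so the bar is on the rim. I'll ease off slightly to keep it light and check the biscuits.

```bash
c(){ python3 chk.py $1; }
python3 -m jog '[{"linear":[0,0,-0.005],"roll":0},{"linear":[0,0,0],"roll":0},{"linear":[0,0,0],"roll":0}]' >/dev/null ; c 99
python3 -m jog '[{"linear":[0,0,0],"roll":0},{"linear":[0,0,0],"roll":0},{"linear":[0,0,0],"roll":0},{"linear":[0,0,0],"roll":0}]' >/dev/null ; c 99
python3 -m jog '[{"linear":[0,0,0],"roll":0},{"linear":[0,0,0],"roll":0},{"linear":[0,0,0],"roll":0},{"linear":[0,0,0],"roll":0}]' >/dev/null ; c 99
python3 - <<'E'
from h import *
t=optics.get_image("top")[120:240,240:440,::-1]; w=optics.get_image("wrist")[:,:,::-1]
a=np.vstack([cv2.resize(t,(500,300),interpolation=cv2.INTER_CUBIC),cv2.resize(w,(500,300))]); cv2.imwrite("pics/chk5.png",a)
E
```

```text
15.1 0.1406 [-0.1 -0.2  5.5]
15.43 0.1406 [-1.5 -0.8  6.1]
15.77 0.1406 [-0.7 -1.   5.7]
```

View pics/chk5.png

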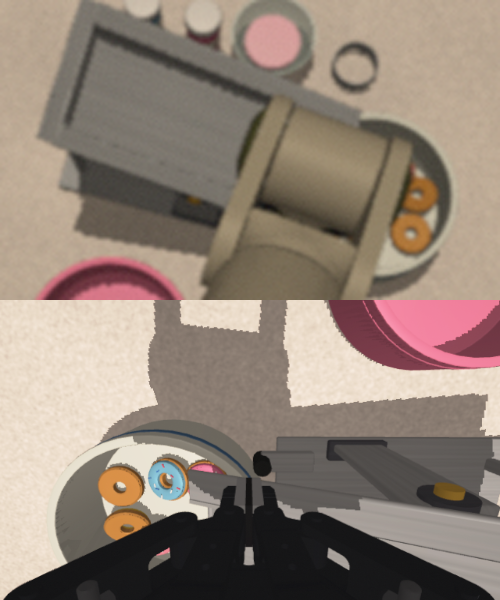

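The tray is empty and five biscuits are in the dish: two upside down, the blue one and two pink ones. The bar rested lightly for over a second. Now I'll ease the tray up slowly.

```bash
c(){ python3 chk.py $1; }
python3 -m jog '[{"linear":[0,0,-0.02],"roll":0},{"linear":[0,0,-0.03],"roll":0},{"linear":[0,0,-0.03],"roll":0},{"linear":[0,0,-0.03],"roll":0},{"linear":[0,0,-0.03],"roll":0},{"linear":[0,0,-0.03],"roll":0},{"linear":[0,0,-0.03],"roll":0},{"linear":[0,0,-0.03],"roll":0},{"linear":[0,0,-0.03],"roll":0},{"linear":[0,0,-0.03],"roll":0},{"linear":[0,0,-0.03],"roll":0},{"linear":[0,0,-0.03],"roll":0}]' >/dev/null; c 99
python3 -m jog '[{"linear":[0,0,-0.03],"roll":0},{"linear":[0,0,-0.03],"roll":0},{"linear":[0,0,-0.03],"roll":0},{"linear":[0,0,-0.03],"roll":0},{"linear":[0,0,-0.03],"roll":0},{"linear":[0,0,-0.03],"roll":0},{"linear":[0,0,-0.03],"roll":0},{"linear":[0,0,-0.03],"roll":0},{"linear":[0,0,-0.03],"roll":0},{"linear":[0,0,-0.03],"roll":0},{"linear":[0,0,-0.03],"roll":0},{"linear":[0,0,-0.03],"roll":0}]' >/dev/null; c 99
python3 -m jog '[{"linear":[0,0,-0.03],"roll":0},{"linear":[0,0,-0.03],"roll":0},{"linear":[0,0,-0.03],"roll":0},{"linear":[0,0,-0.03],"roll":0},{"linear":[0,0,-0.02],"roll":0},{"linear":[0,0,-0.02],"roll":0},{"linear":[0,0,-0.02],"roll":0},{"linear":[0,0,-0.02],"roll":0}]' >/dev/null; c 99
python3 -m jog '[{"linear":[0,0,-0.02],"roll":0},{"linear":[0,0,-0.02],"roll":0},{"linear":[0,0,-0.02],"roll":0},{"linear":[0,0,-0.02],"roll":0},{"linear":[0,0,-0.02],"roll":0},{"linear":[0,0,-0.02],"roll":0},{"linear":[0,0,-0.02],"roll":0},{"linear":[0,0,-0.02],"roll":0},{"linear":[0,0,-0.02],"roll":0},{"linear":[0,0,-0.02],"roll":0}]' >/dev/null; c 99
```

```text
16.87 0.1546 [ 0.3 -1.   2.6]
17.87 0.169 [0.1 0.8 1.9]
18.53 0.1769 [0.5 1.9 2.5]
19.37 0.1848 [-0.1 -0.3  0.2]
```

The tray is back at level and contact is released. I'll lift clear, check by colour mask and image difference, then hand in.

```bash
python3 -m jog '[{"linear":[0,0,-0.2],"roll":0},{"linear":[0,0,-0.5],"roll":0},{"linear":[0,0,-0.8],"roll":0},{"linear":[0.6,0,-0.2],"roll":0},{"linear":[0.6,0.4,0],"roll":0},{"linear":[0.6,0.5,0],"roll":0},{"linear":[0.5,0.6,0],"roll":0},{"linear":[0,0.8,0],"roll":0},{"linear":[0,0.8,0],"roll":0},{"linear":[0,0.5,0],"roll":0},{"linear":[0,0,0],"roll":0},{"linear":[0,0,0],"roll":0}]' | head -2
python3 - <<'E'
from h import *
T=cam("top");S=cam("side")
a=cv2.imread("pics/top0.png").astype(int); b=optics.get_image("top")[:,:,::-1].astype(int); s0=cv2.imread("pics/side0.png").astype(int); s=optics.get_image("side")[:,:,::-1].astype(int)
d=abs(a-b).max(2); ds=abs(s0-s).max(2)
# flange mouth corners stationary? shaker/bowl/cutter regions
print("top diff shakers/bowl/cutter",(d[110:150,285:392]>40).sum(),"mug",(d[135:175,178:222]>40).sum(),"mouth edge",(d[150:170,372:392]>40).sum())
print("side diff right objects",(ds[190:265,362:400]>40).sum(),"mouth strip",(ds[195:222,308:362]>40).sum())
def blobs(im,C,o,name):
    hsv=cv2.cvtColor(im.astype(np.uint8),cv2.COLOR_BGR2HSV); m=((hsv[...,1]>100)&(hsv[...,2]>70)).astype(np.uint8)
    n,_,st,ce=cv2.connectedComponentsWithStats(m)
    for i in range(1,n):
        if st[i,4]>15:
            P=plane(C,[ce[i]],.02)[0]
            if np.linalg.norm(P[:2]-o)<.1: print(name,ce[i].round(),st[i,4],np.linalg.norm(P[:2]-o).round(3))
blobs(b,T,np.array([.518,-.12]),"top"); blobs(s,S,np.array([.518,-.12]),"side")
hsv=cv2.cvtColor(b[125:210,255:385].astype(np.uint8),cv2.COLOR_BGR2HSV); print("coloured px on tray area",((hsv[20:60,10:110,1]>110)&(hsv[20:60,10:110,2]>90)).sum())
E
```

```text
time_s: 20.37
position: [0.4073, 0.1312, 0.2532]
top diff shakers/bowl/cutter 28 mug 0 mouth edge 21
side diff right objects 3 mouth strip 30
top [403. 201.] 513 0.054
top [377. 208.] 57 0.031
side [325. 253.] 44 0.034
coloured px on tray area 0
```

```bash
python3 -c "
from rig import env; print(env.observe()['qvel'].round(2)); print(env.close_job())"
```

```text
[-0.87 -0.21  0.25 -0.03 -0.05  0.08]
the job is handed in; nothing more can be done
None
```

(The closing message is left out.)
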